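# Take the green divider off its plate rail

## Task

The sideboard has two wooden plate rails, each carrying a divider held captive in its track. Slide the green divider along its rail and out of the open end (the end without the upright wooden panel), lift it off and set it down upright in the middle of the square wooden tray, without dropping it. Leave the terracotta divider where it is.

Things in the scene. Friction and masses are not known exactly. Their poses are not given: they have to be found in the camera images.
- green_divider: Green divider, 90 mm high, about 0.2 kg, free to slide. Dark foot 30 x 44 x 8 mm (x, y, z) captive under the rail's lips, neck 10 x 30 mm, shoe 40 x 36 mm up to z = 24, then a panel 60 mm wide (x), 12 mm thick (y), z = 24 to 90: grip it from above, fingers closing along y. Origin: centre of the foot's underside; y along the rail. 2 mm side play in the rail; stands by itself on its foot.
- green_rail_end (a point): Open end of the green divider's rail: centre of the track floor, 4 mm above the table. y points out along the track, z up. Rail fixed, 240 x 50 mm, 20 mm high, wood, two brass lips with a 14 mm slot; at the closed end a wooden panel 80 mm high. The foot is free of the lips when the divider's origin is over 22 mm beyond this point. The open end looks to the robot's left, within 15 degrees.
- tray_in (a point): Centre of the inner floor (5 mm above the table) of the square light-wood tray, 150 x 150 mm outside, 140 x 140 mm inside, rim 18 mm above the table; fixed. z up, x and y along its sides. The round blue dish is a bystander.
- terra_divider: Terracotta-coloured divider of the same shape and size as the green one, on the other rail; stays there. Origin at the centre of its foot's underside.

How it is judged:
On the way:
1. the green divider has slid along the rail to its open end, still at the rail's level (y of green_divider in the frame of green_rail_end above 0.008 m and z of green_divider in the frame of green_rail_end below 0.03 m and x of green_divider in the frame of green_rail_end between -0.02 and 0.02 m), for 0.05 s.
At the end, for the whole second after the job is handed in: The green divider stands upright (within 10 degrees) on the floor of the square wooden tray, its foot within 45 mm of the tray's centre, released and at rest; the terracotta divider is within 15 mm of where it was (horizontal distance between green_divider and tray_in below 0.045 m and z of green_divider in the frame of tray_in between -0.004 and 0.006 m and angle between green_divider's own z axis and vertical below 0.17 rad and linear speed of green_divider below 0.02 m/s and distance of terra_divider from where it was at the start of the episode below 0.015 m); the robot touches nothing.
It fails at once if the terracotta divider is moved by more than 15 mm (distance of terra_divider from where it was at the start of the episode above 0.015 m).
It fails at once if the green divider falls free (a drop of more than about 20 mm) (linear speed of green_divider above 0.6 m/s and contact force between the fingers and green_divider below 0.05 N).
It also fails if it takes over 43 s, if anything falls off the work surface, if the arm or the gripper's body presses on something with over 40 N, if the wrist force passes 120 N, or if a joint passes its speed limit or range.

## Robot

A 6-joint arm with a two-finger parallel gripper is mounted at the origin on the work surface. World frame = base frame: x ahead of the robot, y to its left, z up, the work surface at z = 0. Lengths are in m, angles in rad, forces in N, time in s.
With the tool pointing down it reaches from about 0.35 to 0.975 m from the base axis. Payload 4.9 kg.
Tool frame: the origin (TCP) lies midway between the tips of the shut fingers; the grasp point (between the pads) lies 19 mm behind it (ctrl.tcp_to_grasp is the distance from the TCP to the grasp point, in m); z points along the fingers, y is the line along which they close (so a half turn about z gives the same grasp; the last joint's range is limited). The gripper opens to 85 mm and grips with 20 to 120 N. Pads are 22 mm wide; open, the fingers measure 114 mm over their backs; the gripper's body (76 mm by 85 mm) begins 54 mm behind the grasp point. The pads swing forward as they close: fully open they stand 13 mm farther back than shut.
Start: joints at [1.139, 0.053, 1.613, -0, 1.476, -0.119], TCP at [0.192, 0.595, 0.21] pointing down, gripper open.
Joint ranges: [-3.01, 3.01], [-1.01, 2.22], [0.06, 2.58], [-1.02, 4.17], [0.09, 2.62], [-3.14, 3.14]. Speed limits (rad/s): [2.57, 2.57, 3.14, 3.14, 3.14, 3.14].

## Interface

Orientations are given as a rotation vector (axis times angle).
In Python, from station import ctrl, eyes, workorder gives the robot as it stands (ctrl), with the cameras (eyes) and the job (workorder).
- The arm moves only by the tool move_tool, called after "Request:" as name(argument=value, ...) on one line, values as JSON. Schema: {"type":"object","properties":{"deltas":{"type":"string"},"clamp_n":{"type":"number"},"only":{"type":"string"},"quiet":{"type":"boolean"},"lines":{"type":"string"}},"required":["deltas"],"additionalProperties":false}. deltas is a string of 1 to 20 rows, parted by a bar, with the numbers parted by commas; each row has 7 numbers: the finger opening in m, then dx, dy, dz in parts of the range, where 1.0 means 0.75 m, then a rotation vector rx, ry, rz in shares of 2 pi rad (1.0 is 2 pi rad); each row is the pose to reach, as a shift and turn from the pose commanded when the call began, along the tool's axes at that moment; what a row does not reach only later rows make up. A row lasts 1/12 s, in which the tool goes at most 0.0417 m and 0.125 rad, less where a joint would pass 70% of its speed; a pose out of reach is approached as far as the arm can. The fingers move at their own pace and stop on an object; clamp_n is the grip in N (left out, the last holds). Time passes only in rows, so rows that do not move let the fingers close. The tool returns the time, the measured TCP pose, the force, the opening and the grip force at its end. only (a regular expression) keeps the lines of the reply that match it, lines (a string "A,B") keeps lines A to B, and quiet returns only ok. Shift and turn numbers lie between -1 and 1, and a call with a number outside is refused. Input that does not fit is refused with a message, and nothing moves.
- ctrl.get_obs(): the state, without advancing time (a new reading comes with each control period).
- eyes.get_image(name): name is "side" or "top"; returns the picture (400x640x3 uint8, red, green, blue); there is no depth.
- eyes.camera_params(name): a dict with "fx", "fy", "cx", "cy" (pixels), "k1" (the pictures are not rectified: a ray, as slopes to the right and down, at radius r is drawn at 1 + k1 r^2 times it, then the intrinsics apply), "T" (4x4, takes a point from camera to world coordinates). Camera axes: x right, y down, z forward; pixel columns grow to the right and rows downward; lengths in m; the calibration is good to about 2 mm. A picture is of the moment at which its call begins. camera_params takes no time and is no camera call.
- workorder.finish_job(): hands the job in; it is judged then, once.
The state is a dict: "t": time; "q": joint angles; "dq": joint speeds; "effort": joint torques, N m; "tool_pos": TCP position; "tool_rot": TCP orientation; "contact_force": force on the tool from outside, world axes, zero at the start; "wrist_torque": the same for the moment, N m; "opening": finger opening in m; "grip_force": force on a finger pad.
Only numpy, scipy, OpenCV 4.12 (cv2) and the standard library are available. Lean on these libraries where they do the work, as an engineer would, in place of code of your own. Each camera call takes 0.05 s, during which the arm holds its last target. There are 200 camera calls.

## Working session

There is one attempt and no reset: what is moved stays moved. The work goes in short steps, Python scripts to look and compute and a tool call to move; the robot and the scene stay as the last step left them, time stands still between calls to the robot, and variables do not carry over. Pictures are saved under pics/ and viewed, at most 10 in all, crops included, and the job is handed in when it is done.

```bash
ls; mkdir -p pics; python3 - <<'E'
from station import ctrl, eyes, workorder
import cv2
o=ctrl.get_obs(); print(o['t'],o['tool_pos'],o['tool_rot'],o['opening'])
for n in ['top','side']:
    im=eyes.get_image(n); cv2.imwrite(f'pics/{n}0.png',im[:,:,::-1]); print(eyes.camera_params(n))
E
```

```text
pics
station.py
0.0 [0.19203747 0.59405044 0.2082424 ] [-0.48922181 -3.10268091  0.00316035] 0.08521241896646614
{'fx': 479.241369038351, 'fy': 479.241369038351, 'cx': 315.7032679972752, 'cy': 194.6858724724581, 'k1': -0.1046329486049957, 'T': array([[-1.07946270e-03, -9.81287617e-01,  1.92544661e-01,
         3.73877978e-01],
       [-9.99999417e-01,  1.06300235e-03, -1.88792697e-04,
         3.52251295e-02],
       [-1.94154921e-05, -1.92544753e-01, -9.81288193e-01,
         1.01689629e+00],
       [ 0.00000000e+00,  0.00000000e+00,  0.00000000e+00,
         1.00000000e+00]])}
{'fx': 387.4962489683642, 'fy': 387.4962489683642, 'cx': 321.1907168380861, 'cy': 192.07384749682083, 'k1': 0.02304686554690609, 'T': array([[ 0.69478216, -0.37910562,  0.61119284,  0.05243945],
       [-0.71920963, -0.37083534,  0.58755311, -0.48759965],
       [ 0.00390722, -0.84779719, -0.53030619,  0.48169502],
       [ 0.        ,  0.        ,  0.        ,  1.        ]])}
```

View pics/top0.png

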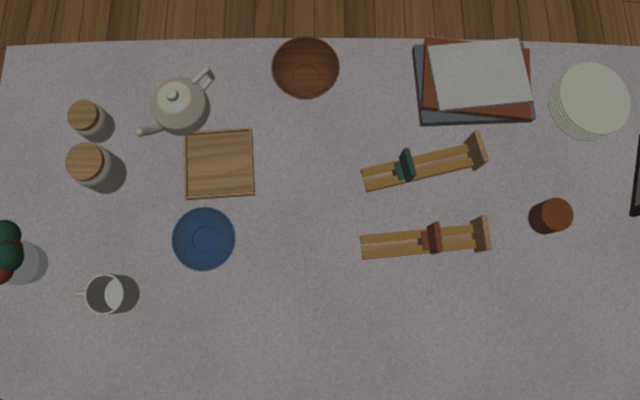

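View pics/side0.png

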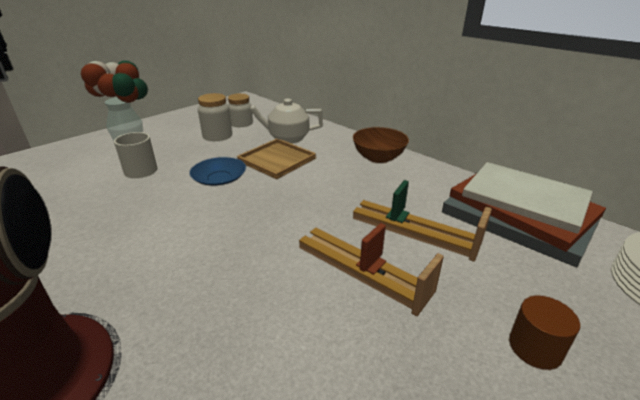

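The top view shows the green divider at about (404,165) on its rail, with the open end near (365,178) and the panel at (478,150). The tray is at (219,163) and the terracotta divider at (431,238). Next I measure these with colour masks.

```bash
cat > h.py <<'E'
import numpy as np, cv2
from station import ctrl, eyes, workorder
def K(c): return np.array([[c['fx'],0,c['cx']],[0,c['fy'],c['cy']],[0,0,1]]), np.array([c['k1'],0,0,0,0.])
def cast(n,px,z):
    c=eyes.camera_params(n);k,d=K(c)
    # drawn = ray*(1+k1 r^2): same as the OpenCV model
    p=cv2.undistortPoints(np.array(px,float).reshape(-1,1,2),k,d).reshape(-1,2)
    r=np.c_[p,np.ones(len(p))]@c['T'][:3,:3].T; o=c['T'][:3,3]
    return o+r*((z-o[2])/r[:,2])[:,None]
def proj(n,P):
    c=eyes.camera_params(n);k,d=K(c);R=c['T'][:3,:3].T
    return cv2.projectPoints(np.array(P,float).reshape(-1,1,3),cv2.Rodrigues(R)[0],-R@c['T'][:3,3],k,d)[0].reshape(-1,2)
def mask(im,lo,hi,roi):
    h=cv2.cvtColor(im,cv2.COLOR_RGB2HSV); m=cv2.inRange(h,lo,hi); z=np.zeros_like(m)
    x0,y0,x1,y1=roi; z[y0:y1,x0:x1]=m[y0:y1,x0:x1]; return z
E
python3 - <<'E'
from h import *
t=cv2.imread('pics/top0.png')[:,:,::-1].copy()
h=cv2.cvtColor(t,cv2.COLOR_RGB2HSV)
for p in [(371,186),(371,173),(480,148),(404,160),(401,172),(219,163),(188,163),(300,150),(380,178)]: print(p,h[p[1],p[0]])
# brass
m=mask(t,(10,100,90),(25,255,255),(350,130,492,195))
q=np.argwhere(m)[:,::-1]; print('brass',len(q)); r=cv2.minAreaRect(q.astype(np.float32)); b=cv2.boxPoints(r); print(b); print(cast('top',b,.02))
g=mask(t,(60,60,10),(100,255,255),(380,130,430,195)); q=np.argwhere(g)[:,::-1]; print('green',len(q)); b=cv2.boxPoints(cv2.minAreaRect(q.astype(np.float32)));print(b);print(cast('top',b,.09))
tr=mask(t,(8,60,60),(28,255,255),(178,122,262,206)); q=np.argwhere(tr)[:,::-1]; b=cv2.boxPoints(cv2.minAreaRect(q.astype(np.float32)));print('tray',b);print(cast('top',b,.018),cast('top',b,.018).mean(0))
c=t[125:200,345:500,::-1].copy(); d=cv2.resize(c,None,fx=5,fy=5,interpolation=cv2.INTER_CUBIC)
cv2.imwrite('pics/c1.png',cv2.convertScaleAbs(d,alpha=1.6))
s=cv2.imread('pics/side0.png')[170:270,340:500]; cv2.imwrite('pics/c2.png',cv2.convertScaleAbs(cv2.resize(s,None,fx=5,fy=5,interpolation=cv2.INTER_CUBIC),alpha=1.5))
E
```

```text
(371, 186) [ 19 137 117]
(371, 173) [ 18 135 117]
(480, 148) [ 14 103 119]
(404, 160) [53 55 37]
(401, 172) [80 85 72]
(219, 163) [ 16 102 127]
(188, 163) [ 16 102 112]
(300, 150) [170  12 132]
(380, 178) [ 16  90 119]
brass 1614
[[359.94583 169.66931]
 [476.48166 131.18042]
 [486.1995  160.60388]
 [369.66367 199.09277]]
[[ 0.62404855 -0.05989536  0.02      ]
 [ 0.71200351 -0.32014209  0.02      ]
 [ 0.64483779 -0.3369262   0.02      ]
 [ 0.55984583 -0.07928923  0.02      ]]
green 237
[[390.6881  153.2936 ]
 [407.56885 148.22939]
 [415.90833 176.02754]
 [399.0276  181.09175]]
[[ 0.64044872 -0.11590141  0.09      ]
 [ 0.65114344 -0.15055263  0.09      ]
 [ 0.59348076 -0.16497788  0.09      ]
 [ 0.58311837 -0.1306759   0.09      ]]
tray [[180.58855  131.82745 ]
 [250.87614  127.141594]
 [255.38057  194.70795 ]
 [185.09297  199.3938  ]]
[[0.7113535  0.33261355 0.018     ]
 [0.72102009 0.17707283 0.018     ]
 [0.5699688  0.1633754  0.018     ]
 [0.55992796 0.31413986 0.018     ]] [0.64056759 0.24680041 0.018     ]
```

View pics/c1.png

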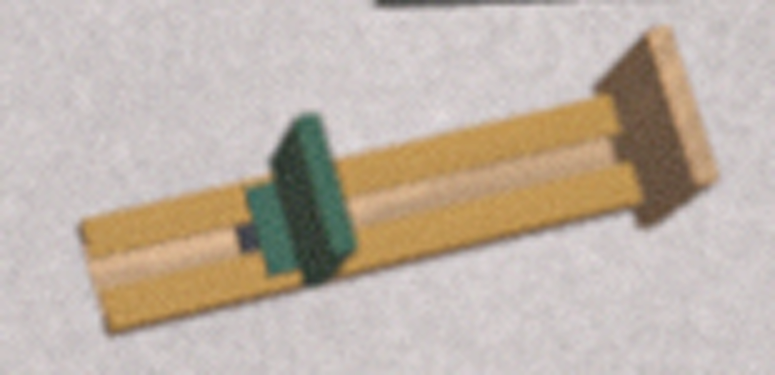

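View pics/c2.png

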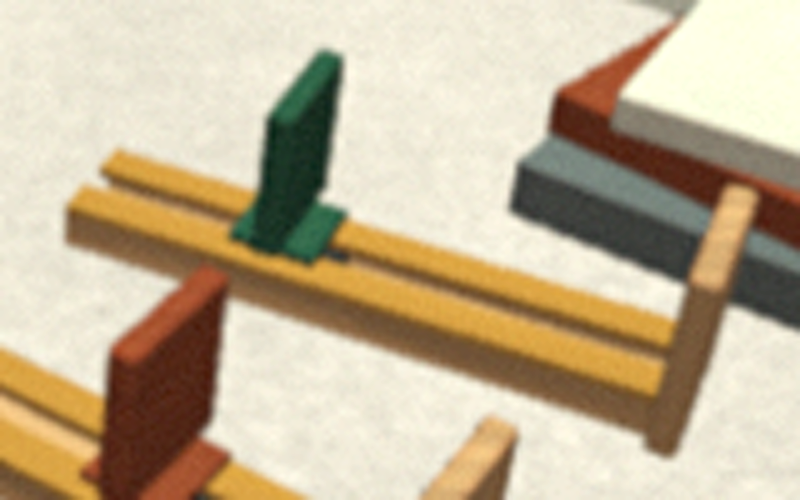

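The crop shows the lips' open-end corners at about (82,220) and (109,329), and the panel's top face at (300,113), (322,117), (355,245) and (330,258), in 5x crop pixels. The side crop confirms the panel stands square across the rail, with its top face at (325,52), (342,60), (290,122) and (270,116).

```bash
python3 - <<'E'
from h import *
f=lambda pts,o:(np.array(pts,float)+.5)/5-.5+np.array(o)
L=cast('top',f([(82,220),(109,329),(610,95),(641,202)],(345,125)),.02);print(L.round(4))
e=L[:2].mean(0); a=e-L[2:].mean(0); a/=np.linalg.norm(a); print('end',e,'axis',a,np.degrees(np.arctan2(a[0],a[1])),'width',np.linalg.norm(L[0]-L[1]))
T=cast('top',f([(300,113),(322,117),(355,245),(330,258)],(345,125)),.09);print(T.round(4),'top',T.mean(0))
S=cast('side',f([(325,52),(342,60),(290,122),(270,116)],(340,170)),.09);print(S.round(4),'side',S.mean(0))
LS=cast('side',f([(120,150),(80,188)],(340,170)),.02);print('end side',LS)
for p in (T,S):
  v=p.mean(0)-e; print('along',v[:2]@a[:2],'across',v[0]*a[1]-v[1]*a[0])
# tray quads via contour
t=cv2.imread('pics/top0.png')[:,:,::-1].copy()
tr=mask(t,(8,60,60),(28,255,255),(178,122,262,206)); tr=cv2.morphologyEx(tr,cv2.MORPH_OPEN,np.ones((5,5)))
c=max(cv2.findContours(tr,0,2)[0],key=cv2.contourArea); ap=cv2.approxPolyDP(c,6,True).reshape(-1,2);print(ap,cast('top',ap,.018).round(4),cast('top',ap,.018).mean(0))
s=cv2.imread('pics/side0.png')[:,:,::-1].copy()
tr=mask(s,(8,60,60),(28,255,255),(230,135,325,182)); c=max(cv2.findContours(tr,0,2)[0],key=cv2.contourArea); ap=cv2.approxPolyDP(c,5,True).reshape(-1,2);print(ap,cast('side',ap,.018).round(4),cast('side',ap,.018).mean(0))
E
python3 -c "
from scipy.spatial.transform import Rotation as R
print(R.from_rotvec([-0.48922181,-3.10268091,0.00316035]).as_matrix().round(3))"
```

```bash
cat >> h.py <<'E'
from scipy.spatial.transform import Rotation as Rr
A=np.array([-0.2351,0.9720])  # rail axis, outward
def go(x,y,z,align=True):
    o=ctrl.get_obs(); M=Rr.from_rotvec(o['tool_rot']); R=M.as_matrix()
    W=np.c_[np.r_[A[1],-A[0],0]*-1,np.r_[A,0],[0,0,-1]]  # tool x, y, z
    r=Rr.from_matrix(R.T@W).as_rotvec() if align else np.zeros(3)
    print('t',o['t'],'tool',o['tool_pos'].round(4),'shift',(R.T@(np.array([x,y,z])-o['tool_pos'])).round(4),'rot',r.round(3),'F',o['contact_force'].round(1))
E
python3 - <<'E'
from h import *
f=lambda pts,o:(np.array(pts,float)+.5)/5-.5+np.array(o)
print(cast('top',f([(300,113),(322,117),(355,245),(330,258)],(345,125)),.094).mean(0),cast('side',f([(325,52),(342,60),(290,122),(270,116)],(340,170)),.094).mean(0))
go(0.624,-0.152,0.15)
E
```

```text
[ 0.62304686 -0.15341645  0.094     ] [ 0.62047216 -0.15521155  0.094     ]
t 0.1 tool [0.1921 0.5941 0.2084] shift [-0.6406 -0.5769  0.0593] rot [-0.002 -0.001 -0.55 ] F [ 0.3 -0.   0.2]
```

The manual's scale: shifts go in shares of 0.75 m and turns go in shares of 2 pi rad. Converting my numbers, -0.639 m / 0.75 = -0.852, -0.579 m / 0.75 = -0.772, -0.55 rad / 6.2832 = -0.0875.

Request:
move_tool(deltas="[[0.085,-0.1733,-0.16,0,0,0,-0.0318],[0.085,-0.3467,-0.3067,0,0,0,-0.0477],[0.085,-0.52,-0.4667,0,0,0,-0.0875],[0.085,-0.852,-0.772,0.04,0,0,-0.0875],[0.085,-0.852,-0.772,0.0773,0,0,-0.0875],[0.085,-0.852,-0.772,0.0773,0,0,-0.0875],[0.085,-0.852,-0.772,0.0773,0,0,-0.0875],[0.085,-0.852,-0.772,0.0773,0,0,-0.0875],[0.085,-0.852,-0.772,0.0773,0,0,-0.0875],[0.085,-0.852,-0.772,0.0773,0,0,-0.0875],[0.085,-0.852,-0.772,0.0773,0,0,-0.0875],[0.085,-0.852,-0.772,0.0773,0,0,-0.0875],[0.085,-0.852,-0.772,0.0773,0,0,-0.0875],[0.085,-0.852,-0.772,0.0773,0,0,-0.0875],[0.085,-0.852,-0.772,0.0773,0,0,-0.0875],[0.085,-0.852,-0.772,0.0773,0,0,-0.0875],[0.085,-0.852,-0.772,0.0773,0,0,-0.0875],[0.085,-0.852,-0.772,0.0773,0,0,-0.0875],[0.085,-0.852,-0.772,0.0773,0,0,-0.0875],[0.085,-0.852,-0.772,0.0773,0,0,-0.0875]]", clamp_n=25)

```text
refused: deltas: the value is not of type 'string' (schema: type "string"). Nothing was moved.
```

The error is about the shape of the input: rows parted by a bar, with the numbers parted by commas. Fixing that and sending the same move.

Request:
move_tool(deltas="0.085,-0.1733,-0.16,0,0,0,-0.0318 | 0.085,-0.3467,-0.3067,0,0,0,-0.0477 | 0.085,-0.52,-0.4667,0,0,0,-0.0875 | 0.085,-0.852,-0.772,0.04,0,0,-0.0875 | 0.085,-0.852,-0.772,0.0773,0,0,-0.0875 | 0.085,-0.852,-0.772,0.0773,0,0,-0.0875 | 0.085,-0.852,-0.772,0.0773,0,0,-0.0875 | 0.085,-0.852,-0.772,0.0773,0,0,-0.0875 | 0.085,-0.852,-0.772,0.0773,0,0,-0.0875 | 0.085,-0.852,-0.772,0.0773,0,0,-0.0875 | 0.085,-0.852,-0.772,0.0773,0,0,-0.0875 | 0.085,-0.852,-0.772,0.0773,0,0,-0.0875 | 0.085,-0.852,-0.772,0.0773,0,0,-0.0875 | 0.085,-0.852,-0.772,0.0773,0,0,-0.0875 | 0.085,-0.852,-0.772,0.0773,0,0,-0.0875 | 0.085,-0.852,-0.772,0.0773,0,0,-0.0875 | 0.085,-0.852,-0.772,0.0773,0,0,-0.0875 | 0.085,-0.852,-0.772,0.0773,0,0,-0.0875 | 0.085,-0.852,-0.772,0.0773,0,0,-0.0875 | 0.085,-0.852,-0.772,0.0773,0,0,-0.0875", clamp_n=25)

```text
t: 1.77
tool_pos: [0.6042, -0.123, 0.1537]
tool_rot: [0.371, -3.119, -0.001]
contact_force: [0.6, 2.0, 0.2]
opening: 0.0848
grip_force: 0.0
```

```bash
python3 -c "
from h import *
go(0.622,-0.154,0.15)"
```

```text
t 1.7667 tool [ 0.6042 -0.123   0.1537] shift [-0.0101 -0.0343  0.0036] rot [ 0.001 -0.001 -0.001] F [0.6 2.  0.2]
```

Request:
move_tool(deltas="0.085,0,0,0,0,0,0 | 0.085,0,0,0,0,0,0 | 0.085,0,0,0,0,0,0")

```text
t: 2.02
tool_pos: [0.6033, -0.1207, 0.1537]
tool_rot: [0.371, -3.118, -0.002]
contact_force: [-0.6, 0.2, 0.4]
opening: 0.0845
grip_force: 0.0
```

```bash
python3 -c "
from h import *
go(0.622,-0.154,0.046)"
```

```text
t 2.0167 tool [ 0.6033 -0.1207  0.1537] shift [-0.0105 -0.0369  0.1076] rot [ 0.001 -0.001 -0.001] F [-0.6  0.2  0.4]
```

Converted, 0.105 m / 0.75 = 0.14, 0.085 m / 0.75 = 0.1133.

Request:
move_tool(deltas="0.085,-0.0133,-0.0493,0,0,0,0 | 0.085,-0.0133,-0.0493,0,0,0,0 | 0.085,-0.0133,-0.0493,0.04,0,0,0 | 0.085,-0.0133,-0.0493,0.08,0,0,0 | 0.085,-0.0133,-0.0493,0.1133,0,0,0 | 0.085,-0.0133,-0.0493,0.14,0,0,0 | 0.085,-0.0133,-0.0493,0.14,0,0,0 | 0.085,-0.0133,-0.0493,0.14,0,0,0")

```text
t: 2.68
tool_pos: [0.6211, -0.1529, 0.0487]
tool_rot: [0.374, -3.117, -0.002]
contact_force: [0.7, 0.8, 0.3]
opening: 0.0852
grip_force: 0.0
```

```bash
python3 -c "
from h import *
go(0.622,-0.154,0.046)
cv2.imwrite('pics/side1.png',cv2.resize(eyes.get_image('side')[130:290,300:520,::-1],None,fx=3,fy=3))"
```

```text
t 2.6833 tool [ 0.6211 -0.1529  0.0487] shift [-0.0006 -0.0013  0.0027] rot [ 0.002 -0.002  0.001] F [0.7 0.8 0.3]
```

View pics/side1.png

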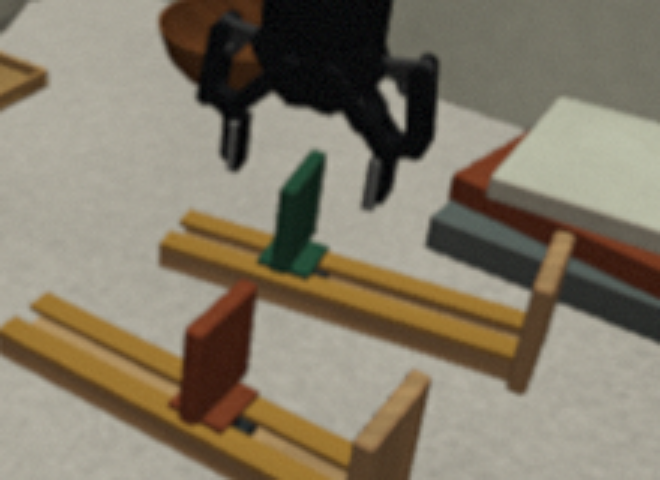

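The fingers straddle the green panel: the tips are at crop (235,168) and (370,208), and the panel top is at (300,165). I'll close now.

Converted, 0.002 m / 0.75 = 0.0027.

Request:
move_tool(deltas="0.06,0,0,0.0027,0,0,0 | 0.04,0,0,0.0027,0,0,0 | 0.02,0,0,0.0027,0,0,0 | 0,0,0,0.0027,0,0,0 | 0,0,0,0.0027,0,0,0 | 0,0,0,0.0027,0,0,0 | 0,0,0,0.0027,0,0,0 | 0,0,0,0.0027,0,0,0 | 0,0,0,0.0027,0,0,0 | 0,0,0,0.0027,0,0,0", clamp_n=25)

```text
t: 3.57
tool_pos: [0.6222, -0.1547, 0.0475]
tool_rot: [0.372, -3.119, 0.0]
contact_force: [-0.0, -0.4, 0.8]
opening: 0.0112
grip_force: 29.1
```

```bash
python3 -c "
from h import *
go(0.6025-.2351*.03,-0.0675+.972*.03,0.047)"
```

```text
t 3.5667 tool [ 0.6222 -0.1547  0.0475] shift [-0.0013  0.1194  0.0005] rot [-0. -0. -0.] F [-0.  -0.4  0.8]
```

Converted, 0.04 m / 0.75 = 0.0533, 0.02 m / 0.75 = 0.0267.

Request:
move_tool(deltas="0,0,0.0133,0,0,0,0 | 0,0,0.0267,0,0,0,0 | 0,0,0.04,0,0,0,0 | 0,0,0.0533,0,0,0,0 | 0,0,0.0533,0,0,0,0")

```text
t: 3.98
tool_pos: [0.6122, -0.1128, 0.0475]
tool_rot: [0.375, -3.119, -0.003]
contact_force: [0.2, -0.7, -1.1]
opening: 0.0114
grip_force: 28.6
```

```bash
python3 -c "
from h import *
go(0.6025-.2351*.03,-0.0675+.972*.03,0.047)"
```

```text
t 3.9833 tool [ 0.6122 -0.1128  0.0475] shift [-0.0014  0.0763  0.0007] rot [ 0.002 -0.     0.002] F [ 0.2 -0.7 -1.1]
```

Converted, 0.088 m / 0.75 = 0.1173, 0.06 m / 0.75 = 0.08.

Request:
move_tool(deltas="0,0,0.0133,0,0,0,0 | 0,0,0.0267,0,0,0,0 | 0,0,0.04,0,0,0,0 | 0,0,0.0533,0,0,0,0 | 0,0,0.0667,0,0,0,0 | 0,0,0.08,0,0,0,0 | 0,0,0.084,0,0,0,0 | 0,0,0.088,0,0,0,0 | 0,0,0.0933,0,0,0,0 | 0,0,0.1067,0,0,0,0 | 0,0,0.1173,0,0,0,0 | 0,0,0.1173,0,0,0,0 | 0,0,0.1173,0,0,0,0", clamp_n=35)

```text
t: 5.07
tool_pos: [0.5911, -0.0293, 0.0464]
tool_rot: [0.373, -3.117, -0.001]
contact_force: [0.1, -0.1, -1.9]
opening: 0.0112
grip_force: 35.0
```

```bash
python3 -c "
from h import *
go(0.6025-.2351*.03,-0.0675+.972*.03,0.047)
cv2.imwrite('pics/side2.png',cv2.resize(eyes.get_image('side')[130:290,300:520,::-1],None,fx=3,fy=3))"
```

```text
t 5.0667 tool [ 0.5911 -0.0293  0.0464] shift [-0.0021 -0.0098 -0.0006] rot [ 0.001 -0.002  0.001] F [ 0.1 -0.1 -1.9]
```

View pics/side2.png

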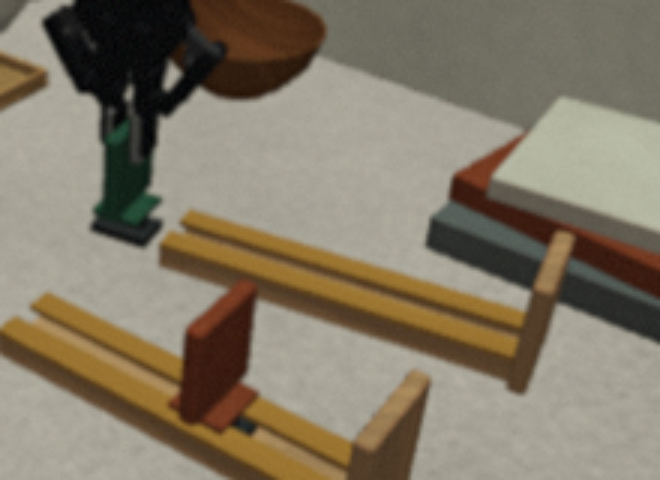

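The dark foot is visible clear of the rail end (foot at crop (125,228), rail end at about (165,250)). I'll lift it and carry it to the tray.

Converted, -0.07 m / 0.75 = -0.0933, -0.06 m / 0.75 = -0.08.

Request:
move_tool(deltas="0,0,0,-0.0267,0,0,0 | 0,0,0,-0.0533,0,0,0 | 0,0,0,-0.08,0,0,0 | 0,0,0,-0.0933,0,0,0 | 0,0,0,-0.0933,0,0,0 | 0,0,0,-0.0933,0,0,0")

```text
t: 5.62
tool_pos: [0.5924, -0.0304, 0.1176]
tool_rot: [-0.371, 3.119, -0.0]
contact_force: [-0.4, -0.3, -2.9]
opening: 0.011
grip_force: 35.1
```

```bash
python3 -c "
from h import *
go(0.6395,0.245,0.116)"
```

```text
t 5.6167 tool [ 0.5924 -0.0304  0.1176] shift [-0.1104  0.2567  0.0016] rot [-0.     0.001 -0.   ] F [-0.4 -0.3 -2.9]
```

Converted, 0.257 m / 0.75 = 0.3427, 0.245 m / 0.75 = 0.3267.

Request:
move_tool(deltas="0,-0.008,0.0173,0,0,0,0 | 0,-0.024,0.0533,0,0,0,0 | 0,-0.04,0.0933,0,0,0,0 | 0,-0.056,0.1333,0,0,0,0 | 0,-0.0733,0.1733,0,0,0,0 | 0,-0.0907,0.2133,0,0,0,0 | 0,-0.1067,0.2533,0,0,0,0 | 0,-0.124,0.2933,0,0,0,0 | 0,-0.1387,0.3267,0,0,0,0 | 0,-0.1467,0.3427,0,0,0,0 | 0,-0.1467,0.3427,0,0,0,0 | 0,-0.1467,0.3427,0,0,0,0 | 0,-0.1467,0.3427,0,0,0,0")

```text
t: 6.7
tool_pos: [0.638, 0.2444, 0.1162]
tool_rot: [0.371, -3.118, 0.001]
contact_force: [0.5, 0.4, -2.9]
opening: 0.0114
grip_force: 35.0
```

```bash
python3 -c "
from h import *
cv2.imwrite('pics/side3.png',cv2.resize(eyes.get_image('side')[60:220,180:400,::-1],None,fx=3,fy=3))
go(0.6395,0.245,0.0485)"
```

```text
t 6.75 tool [0.6383 0.2441 0.1166] shift [-0.0015  0.0006  0.0681] rot [-0.001 -0.002 -0.001] F [ 0.3  1.4 -2.9]
```

View pics/side3.png

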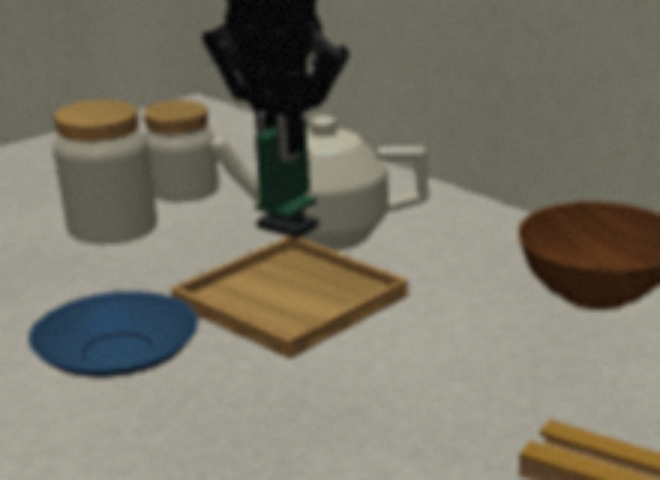

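The divider hangs upright with its foot at crop (288,222), straight above the tray centre at about (290,290). I'll lower it.

Converted, 0.065 m / 0.75 = 0.0867, 0.063 m / 0.75 = 0.084.

Request:
move_tool(deltas="0,0,0,0.0267,0,0,0 | 0,0,0,0.0533,0,0,0 | 0,0,0,0.0733,0,0,0 | 0,0,0,0.08,0,0,0 | 0,0,0,0.084,0,0,0 | 0,0,0,0.0867,0,0,0 | 0,0,0,0.0867,0,0,0")

```text
t: 7.33
tool_pos: [0.6392, 0.2453, 0.0531]
tool_rot: [-0.371, 3.119, 0.0]
contact_force: [-0.2, -0.8, -2.9]
opening: 0.0109
grip_force: 34.9
```

Request:
move_tool(deltas="0,0,0,0.0013,0,0,0 | 0,0,0,0.0027,0,0,0 | 0,0,0,0.0027,0,0,0")

```text
t: 7.58
tool_pos: [0.6391, 0.2456, 0.0512]
tool_rot: [-0.372, 3.118, 0.0]
contact_force: [-0.7, -0.2, -2.5]
opening: 0.0112
grip_force: 35.0
```

Converted, 0.002 m / 0.75 = 0.0027, 0.001 m / 0.75 = 0.0013.

Request:
move_tool(deltas="0,0,0,0.0013,0,0,0 | 0,0,0,0.0027,0,0,0 | 0,0,0,0.0027,0,0,0")

```text
t: 7.83
tool_pos: [0.6388, 0.2455, 0.0485]
tool_rot: [-0.372, 3.119, -0.0]
contact_force: [-0.3, -0.6, -2.4]
opening: 0.0114
grip_force: 35.0
```

Request:
move_tool(deltas="0,0,0,0.0013,0,0,0 | 0,0,0,0.0013,0,0,0")

```text
t: 8.0
tool_pos: [0.6392, 0.2455, 0.0485]
tool_rot: [-0.372, 3.119, 0.0]
contact_force: [-1.9, -0.2, 3.1]
opening: 0.0111
grip_force: 35.8
```

Request:
move_tool(deltas="0,0,0,0.0013,0,0,0 | 0,0,0,0.0013,0,0,0")

```text
t: 8.17
tool_pos: [0.6392, 0.2456, 0.0485]
tool_rot: [-0.372, 3.119, -0.0]
contact_force: [-4.6, -1.3, 6.7]
opening: 0.0114
grip_force: 36.4
```

Contact confirmed by the upward force at z = 0.0485. Now I release and retreat.

Converted, -0.002 m / 0.75 = -0.0027.

Request:
move_tool(deltas="0.011,0,0,-0.0027,0,0,0 | 0.011,0,0,-0.0027,0,0,0 | 0.02,0,0,-0.0027,0,0,0 | 0.03,0,0,-0.0027,0,0,0 | 0.05,0,0,-0.0027,0,0,0 | 0.06,0,0,-0.0027,0,0,0 | 0.06,0,0,-0.0027,0,0,0 | 0.06,0,0,-0.0027,0,0,0")

```text
t: 8.83
tool_pos: [0.6388, 0.2455, 0.0485]
tool_rot: [-0.372, 3.119, 0.0]
contact_force: [-0.4, -0.0, 0.7]
opening: 0.0601
grip_force: 0.0
```

Request:
move_tool(deltas="0.06,0,0,-0.0267,0,0,0 | 0.06,0,0,-0.0533,0,0,0 | 0.06,0,0,-0.0933,0,0,0 | 0.06,0,0,-0.1333,0,0,0 | 0.06,0,0,-0.16,0,0,0 | 0.06,0,0,-0.1867,0,0,0 | 0.06,0,0,-0.1867,0,0,0 | 0.06,0,0,-0.1867,0,0,0")

```text
t: 9.5
tool_pos: [0.6396, 0.2457, 0.1901]
tool_rot: [-0.371, 3.116, 0.001]
contact_force: [0.3, -0.2, -0.2]
opening: 0.0604
grip_force: 0.0
```

```bash
python3 -c "
from h import *
a=eyes.get_image('side')[60:290,180:480,::-1];cv2.imwrite('pics/side4.png',cv2.resize(a,None,fx=2.5,fy=2.5))"
```

```text
(no output)
```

View pics/side4.png

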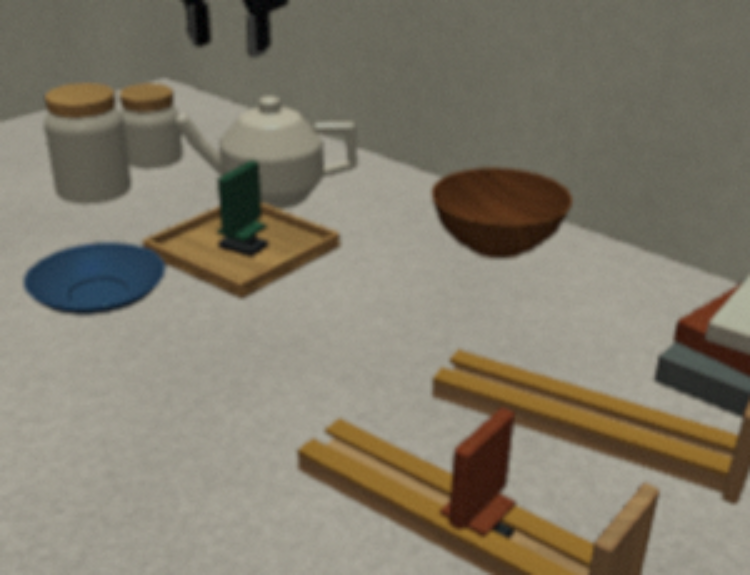

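The divider stands upright in the middle of the tray (foot at crop (243,244), tray centre at about (242,243)). The gripper is clear and the terracotta divider is unmoved.

```bash
python3 -c "
from station import ctrl, eyes, workorder
print(workorder.finish_job())"
```

```text
the job is handed in; nothing more can be done
None
```

The green divider was slid out of its rail's open end, lifted off and set down upright in the middle of the tray; the terracotta divider was not touched, and the job was handed in at about 9.5 s (no verdict was printed).

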